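# Empty the stationery tray into the box and hold it up level

## Robot

A 6-joint arm with a two-finger parallel gripper is mounted at the origin on the work surface. World frame = base frame: x ahead of the robot, y to its left, z up, the work surface at z = 0. Lengths are in mm, angles in rad, forces in N, time in s.
With the tool pointing down it reaches from about 325 to 875 mm from the base axis. Payload 4.4 kg.
Tool frame: the origin (TCP) lies on the centre line of the jaws, within the pads' length; the fingertips stand ahead of it and the grasp point (between the pads) lies 6 mm ahead of it (ctrl.tcp_to_tips is the z of the fingertips in the tool frame, in mm); z points along the fingers, y is the direction in which the jaws open and shut (so a half turn about z gives the same grasp; the last joint's range is limited). The gripper opens to 85 mm and grips with 20 to 120 N. Pads are 22 mm wide; open, the fingers measure 114 mm over their backs; the gripper's body (76 mm by 85 mm) begins 54 mm behind the grasp point. The pads swing forward as they close: fully open they stand 13 mm farther back than shut.
Start: joints at [-1.389, 0.207, 1.542, -0, 1.393, -0.15], TCP at [187.291, -543.645, 256.282] pointing down, gripper open.
Joint ranges: [-2.73, 2.73], [-0.86, 2.22], [0.23, 2.46], [-1.11, 4.25], [0.08, 2.63], [-2.82, 2.82]. Speed limits (rad/s): [2.79, 2.79, 3.14, 3.14, 3.14, 3.14].

## Interface

Orientations are given as a 3x3 rotation matrix whose columns are the frame's x, y, z axes.
In Python, from plant import ctrl, sensors, optics gives the robot as it stands. Calls block until the motion is done:
- ctrl.move_ptp(position, orientation): joint-space move of the TCP to a pose.
- ctrl.move_l(position, rot=None, vel=150, threshold=None): straight line of the TCP; rot=None keeps the orientation; vel is the mean speed in mm/s. With threshold (N) it stops when the force on the tool has changed by that much, and returns True; else False.
- ctrl.set_joints(angles): joint-space move.
- ctrl.gripper_to(opening, force=None): finger opening in mm; force is the grip in N (None keeps the last); returns when the fingers have stopped.
- ctrl.hold(seconds).
- ctrl.solve_ik(position, orientation): joint angles nearest the present ones, or None.
- sensors.read_state(): the state.
- optics.grab_frame(name): name is "scene" or "side" or "wrist"; returns (picture, depth): 384x512x3 uint8, red, green, blue; 384x512 float32, mm along the optical axis (not along the pixel's ray), 0 where there is no reading.
- optics.camera_params(name): a dict with "mtx" (3x3 intrinsics, pixels), "R" (3x3) and "t" (3): a world point X has camera coordinates R X + t; the wrist camera has in their place "T_tool_cam" (4x4, takes a point from camera to tool coordinates, whose origin is the TCP and whose axes are the flange's). Camera axes: x right, y down, z forward; pixel columns grow to the right and rows downward; lengths in mm; the calibration is good to about 2 mm. A picture is of the moment at which its call begins: read the wrist's pose just before it. camera_params takes no time and is no camera call.
A pose or a line that the arm cannot do raises ctrl.MotionError and nothing moves.
- ctrl.finish_job(): hands the job in, once; it reports no verdict.
The state is a dict: "t": time; "q": joint angles; "qvel": joint speeds; "tau": joint torques, N m; "eef_pos": TCP position; "eef_rot": TCP orientation; "force": force on the tool from outside, world axes, zero at the start; "wrist_torque": the same for the moment, N m; "grip_width": finger opening in mm.
Only numpy, scipy, OpenCV 4.12 (cv2) and the standard library are available. Lean on these libraries where they do the work, as an engineer would, in place of code of your own. Each camera call takes 0.05 s, during which the arm holds its last target.

## Task

Pick up the small metal tray by its wooden handle and lift it level with the two erasers and two pencil sharpeners still in it, then tip it over the open white box so that all four slide off its open front edge into the box. Bring the empty tray back over its cork mat and finish while still holding it there, steady and level, at least 10 cm above the mat and touching nothing else, so that I can wipe underneath: do not put it down or let go. Leave the mug, stapler, highlighter, pen pot and phone as they are.

Things in the scene. Friction and masses are not known exactly. Their poses are not given: they have to be found in the camera images.
- tray: Dark steel tray, 150 (x) by 120 (y) mm, 0.3 kg, loose on the mat. Origin: centre of its underside, z up. Floor 3 mm thick; side walls (y = +-58 mm) 18 mm and back wall (x = +75 mm) 25 mm high; the front edge (x = -75 mm) is open: pieces slide off there. The front starts facing the robot (-x), within 45 degrees. Two uprights, 16 mm wide, at y = +-58 mm carry the handle over its middle.
- tray_handle (a point): Centre of the tray's wooden handle bar: along the tray's y, 112 mm long, 16 mm thick (tray x), 22 mm high, its centre 85 mm straight above the tray's origin (top at 96 mm). Axes as the tray's. Grip it from above near its middle, fingers closing along the tray's x; the tray balances below it.
- tray_lip (a point): Middle of the tray's open front edge, on the floor's upper side (tray x = -75 mm, 3 mm above the underside). Axes as the tray's.
- mat: Cork mat, 220 mm (x) by 190 mm (y), 3 mm thick, fixed to the desk; the tray stands about in its middle. Origin at the centre of its underside, on the desk.
- box: Open-topped white plastic box, 160 mm (x) by 210 mm (y) and 60 mm high, walls and floor 4 mm, fixed to the desk, empty, to one side of the mat (left or right varies); its yaw is within 23 degrees of zero. Origin at the centre of its underside, z up.
- eraser_1: White block eraser with a paper sleeve, 36 x 20 x 13 mm, 18 g. Lies in the tray at the start. Origin: centre of its underside, x along its length. Smooth: it stays put on the level tray if moved gently, starts to slide when the tray is tipped 15 to 27 degrees (varies) and runs off quickly by 45.
- eraser_2: White block eraser with a paper sleeve, 36 x 20 x 13 mm, 18 g. Lies in the tray at the start. Origin: centre of its underside, x along its length. Smooth: it stays put on the level tray if moved gently, starts to slide when the tray is tipped 15 to 27 degrees (varies) and runs off quickly by 45.
- sharpener_1: Steel block pencil sharpener, 26 x 16 x 12 mm, 16 g. Lies in the tray at the start. Origin: centre of its underside, x along its length. Smooth: it stays put on the level tray if moved gently, starts to slide when the tray is tipped 15 to 27 degrees (varies) and runs off quickly by 45.
- sharpener_2: Steel block pencil sharpener, 26 x 16 x 12 mm, 16 g. Lies in the tray at the start. Origin: centre of its underside, x along its length. Smooth: it stays put on the level tray if moved gently, starts to slide when the tray is tipped 15 to 27 degrees (varies) and runs off quickly by 45.
- mug: Grey ceramic mug, 82 mm across, 95 mm high, handle at its +y. Origin under its centre. A bystander, to be left where it stands.
- stapler: Steel stapler, 40 x 150 (y) x 58 mm. Origin under its centre. A bystander, to be left where it stands.
- highlighter: Orange plastic highlighter lying between mat and box, 18 mm thick, 125 mm long along its y. Origin under its centre. A bystander, to be left where it stands.
- pen_pot: Round dark wooden pot, 76 mm across, 100 mm high, with pens standing out to 150 mm. Origin under its centre. A bystander, to be left where it stands.
- phone: Black phone lying flat, 150 (x) x 72 x 9 mm. Origin under its centre. A bystander, to be left where it stands.
Not all that is in view belongs to the job. What is shaped like the tray but red is not meant.

How it is judged:
By the outcome, as a careful person would: the job done as asked, in the order asked, and still so for the second after the job is handed in, while the arm keeps its last pose, push and grip.
It also fails if it takes over 53 s, if anything falls off the work surface, if the arm or the gripper's body presses on something with over 40 N, if the wrist force passes 120 N, or if a joint passes its speed limit or range.

## Working session

There is one attempt and no reset: what is moved stays moved. The work goes in short steps, each a Python script; the robot and the scene stay as the last script left them, time stands still between calls to the robot, and variables do not carry over. Pictures are saved under pics/ and viewed, and the job is handed in when it is done.

```bash
ls; mkdir -p pics
cat > h.py <<'E'
import numpy as np, cv2
from plant import ctrl, sensors, optics
def save(n,name):
    s=sensors.read_state()
    p,d=optics.grab_frame(n)
    cv2.imwrite('pics/%s.png'%name,p[:,:,::-1]); np.savez('pics/%s.npz'%name,p=p,d=d,pos=s['eef_pos'],rot=s['eef_rot'])
    return p,d
def cloud(n,d,s=None):
    c=optics.camera_params(n); K=np.array(c['mtx'])
    v,u=np.mgrid[:d.shape[0],:d.shape[1]]
    P=np.stack([(u-K[0,2])/K[0,0]*d,(v-K[1,2])/K[1,1]*d,d],-1)
    if 'R' in c: return (P-np.array(c['t']))@np.array(c['R'])
    T=np.array(c['T_tool_cam']); P=P@T[:3,:3].T+T[:3,3]
    return P@np.array(s['rot']).T+np.array(s['pos'])
E
python3 - <<'E'
from h import *
print(sensors.read_state()['t'],ctrl.tcp_to_tips)
save('scene','s0');save('side','d0')
print(optics.camera_params('scene'),optics.camera_params('wrist'))
E
```

```text
pics
0.0 25.0
{'mtx': array([[400.72536752,   0.        , 256.87893742],
       [  0.        , 400.72536752, 188.12967303],
       [  0.        ,   0.        ,   1.        ]]), 'R': array([[-0.63148368,  0.77530885, -0.01116013],
       [ 0.47575665,  0.37605499, -0.79513411],
       [-0.6122777 , -0.50742372, -0.60633093]]), 't': array([ 238.2142166 , -219.05895857, 1498.26676118])} {'mtx': array([[283.09692708,   0.        , 253.58033306],
       [  0.        , 283.09692708, 191.77341702],
       [  0.        ,   0.        ,   1.        ]]), 'T_tool_cam': array([[ 1.06061653e-03, -9.61322125e-01, -2.75424487e-01,
         7.17250498e+01],
       [ 9.99999205e-01,  1.20753391e-03, -3.63850666e-04,
        -3.05919923e-01],
       [ 6.82362104e-04, -2.75423882e-01,  9.61322641e-01,
        -1.17253820e+02],
       [ 0.00000000e+00,  0.00000000e+00,  0.00000000e+00,
         1.00000000e+00]])}
```

View pics/s0.png

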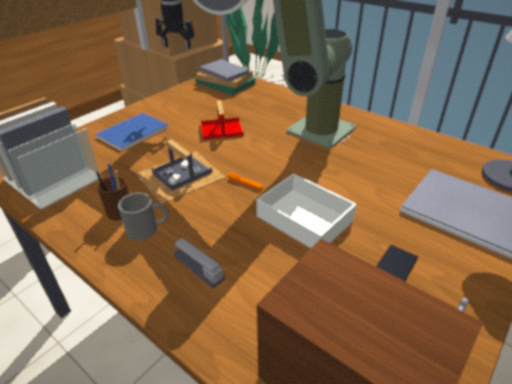

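View pics/d0.png

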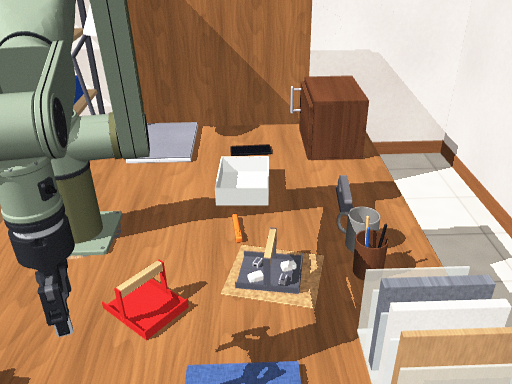

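Both views show two tray-shaped things. The dark steel tray is at scene (182,172) and side (270,270), and the red look-alike is at scene (222,128) and side (147,300). I choose the dark one on the cork mat. Next I'll check it in a close crop and measure it.

Run:
```python
from h import *
S={}
for n,f in (('scene','s0'),('side','d0')):
    z=np.load(f'pics/{f}.npz'); P=cloud(n,z['d']); S[n]=(z['p'],P)
    hsv=cv2.cvtColor(z['p'],cv2.COLOR_RGB2HSV)
    def rep(name,m):
        m=m&(z['d']>0)
        q=P[m]; 
        if len(q): print(n,name,len(q),q.mean(0).round(),np.percentile(q,2,0).round(),np.percentile(q,98,0).round())
    pts=dict(side=dict(box=(243,180),handle=(271,243),hl=(238,228),mug=(362,222),pot=(369,255),stap=(345,190),phone=(250,150),mat=(240,285),tray=(255,262),red=(147,310)),scene=dict(box=(305,210),hl=(245,182),mug=(138,215),pot=(113,200),stap=(200,262),phone=(398,262),tray=(180,178),red=(222,128),mat=(200,190)))[n]
    for k,(u,v) in pts.items(): print(n,k,P[v,u].round())
    # box walls top
    rep('z50-64 nearbox',(abs(P[...,2]-58)<6)&(np.linalg.norm(P[...,:2]-P[pts['box'][1],pts['box'][0],:2],axis=-1)<180))
c=cv2.imread('pics/d0.png')[215:320,205:345]; cv2.imwrite('pics/c1.png',cv2.resize(c,None,fx=5,fy=5,interpolation=2))
```

```text
scene box [425. 214.   2.]
scene hl [441.   5.  14.]
scene mug [783. -48.  87.]
scene pot [ 778. -164.   73.]
scene stap [775. 158.  52.]
scene phone [454. 499.  10.]
scene tray [ 542. -176.    5.]
scene red [ 271. -247.   40.]
scene mat [541. -89.  -1.]
scene z50-64 nearbox 692 [460. 235.  57.] [372. 123.  52.] [539. 337.  62.]
side box [453. 274.   4.]
side handle [ 519. -201.  102.]
side hl [439. -23.  21.]
side mug [772. -49.  47.]
side pot [ 744. -231.   82.]
side stap [756. 110.  53.]
side phone [479. 481.  12.]
side mat [ 445. -243.   15.]
side tray [ 482. -169.   21.]
side red [ 238. -304.    5.]
side z50-64 nearbox 480 [453. 218.  59.] [372. 120.  52.] [535. 337.  64.]
```

View pics/c1.png

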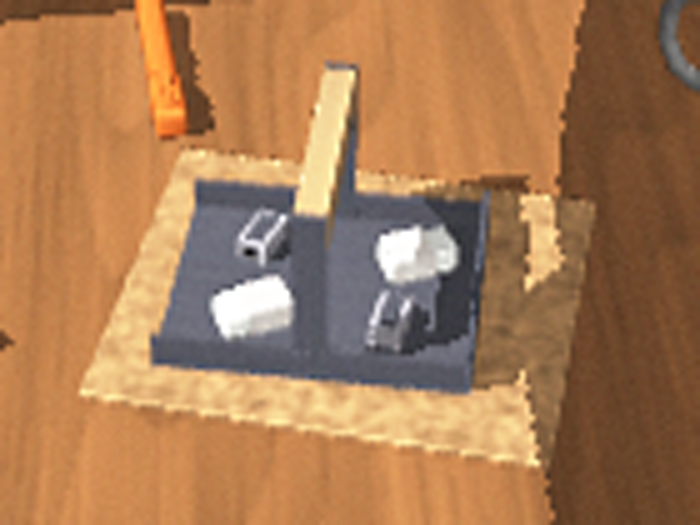

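The crop confirms it: a dark tray with a wooden bar, two erasers and two sharpeners, on the cork mat. I'll now look from above with the wrist camera and check which orientations the IK allows.

```bash
cat >> h.py <<'E'
def tool(psi,tilt=0,flip=1):
    # psi: yaw of tray x; tool y = flip*tray x ; tilt about tray y, front down (rad)
    c,s=np.cos(psi),np.sin(psi)
    X=np.array([c,s,0]);Y=np.array([-s,c,0]);Z=np.array([0,0,1.])
    # front(-x) down: rotation +? about Y: want -X -> -X cos - Z sin
    Xr=X*np.cos(tilt)+Z*np.sin(tilt); Zr=-X*np.sin(tilt)+Z*np.cos(tilt)
    tz=-Zr; ty=flip*Xr; tx=np.cross(ty,tz)
    return np.stack([tx,ty,tz],1)
E
python3 - <<'E'
from h import *
print(np.array(sensors.read_state()['eef_rot']).round(2))
for f in (1,-1):
    for psi in (-45,0,45):
        print(f,psi,[None if q is None else np.round(q,2) for q in [ctrl.solve_ik([540,-170,94],tool(np.radians(psi),0,f))]])
    for psi in range(-180,180,30):
        r=[]
        for t in (0,50):
            q=ctrl.solve_ik([455,230,200],tool(np.radians(psi),np.radians(t),f)); r.append(None if q is None else np.round(q,2))
        print(f,psi,*r)
R=tool(0,0,-1)
p=np.array([500,-170,330])
T=optics.camera_params('wrist')['T_tool_cam']
for f in (1,-1):
    R=tool(0,0,f); tgt=np.array([525,-170,40.])
    c=R@T[:3,3]; a=R@T[:3,2]; h=330
    hit=c+a*((40-h-c[2])/a[2]); pos=np.array([tgt[0]-hit[0],tgt[1]-hit[1],h]); print(f,pos,ctrl.solve_ik(pos,R))
E
```

```text
[[ 0.95  0.33 -0.  ]
 [ 0.33 -0.95  0.  ]
 [ 0.   -0.   -1.  ]]
1 -45 [array([-0.46,  0.37,  1.7 , -0.  ,  1.07,  0.33])]
1 0 [array([-0.46,  0.37,  1.7 , -0.  ,  1.07, -0.46])]
1 45 [array([-0.46,  0.37,  1.7 , -0.  ,  1.07, -1.24])]
1 -180 None None
1 -150 None None
1 -120 [ 0.3   0.12  1.76 -0.    1.26  2.39] [ 0.52  0.63  1.3  -0.43  1.97  2.6 ]
1 -90 [ 0.3   0.12  1.76 -0.    1.26  1.87] [ 0.65  0.51  1.49 -0.67  1.72  2.32]
1 -60 [ 0.3   0.12  1.76 -0.    1.26  1.35] [ 0.73  0.33  1.75 -0.87  1.39  2.09]
1 -30 [ 0.3   0.12  1.76 -0.    1.26  0.82] [ 0.71  0.11  2.03 -1.06  0.98  1.86]
1 0 [ 0.3   0.12  1.76 -0.    1.26  0.3 ] None
1 30 [ 0.3   0.12  1.76 -0.    1.26 -0.23] [ 0.12 -0.23  2.35  1.01  0.36 -1.25]
1 60 [ 0.3   0.12  1.76 -0.    1.26 -0.75] [-0.15 -0.08  2.22  1.07  0.94 -1.84]
1 90 [ 0.3   0.12  1.76 -0.    1.26 -1.27] [-0.18  0.16  1.97  0.89  1.34 -2.11]
1 120 [ 0.3   0.12  1.76 -0.    1.26 -1.8 ] [-0.09  0.37  1.69  0.68  1.65 -2.33]
1 150 [ 0.3   0.12  1.76 -0.    1.26 -2.32] [ 0.05  0.54  1.45  0.46  1.91 -2.59]
-1 -45 [array([-0.46,  0.37,  1.7 , -0.  ,  1.07
[... 599 characters left out ...]
03 -1.06  0.98 -1.28]
-1 0 None None
-1 30 None [ 0.12 -0.23  2.35  1.01  0.36  1.89]
-1 60 [ 0.3   0.12  1.76 -0.    1.26  2.39] [-0.15 -0.08  2.22  1.07  0.94  1.3 ]
-1 90 [ 0.3   0.12  1.76 -0.    1.26  1.87] [-0.18  0.16  1.97  0.89  1.34  1.03]
-1 120 [ 0.3   0.12  1.76 -0.    1.26  1.35] [-0.09  0.37  1.69  0.68  1.65  0.81]
-1 150 [ 0.3   0.12  1.76 -0.    1.26  0.82] [0.05 0.54 1.45 0.46 1.91 0.55]
1 [ 525.46006128 -125.04447906  330.        ] [-3.93901444e-01  8.36780078e-02  1.52934838e+00 -4.44089210e-16
  1.52856627e+00 -3.93901444e-01]
-1 [ 524.53993872 -214.95552094  330.        ] [-5.41578215e-01  1.42050526e-01  1.46494019e+00 -4.44089210e-16
  1.53460194e+00  2.60001444e+00]
```

Run:
```python
from h import *
ctrl.move_ptp([525,-125,330],tool(0))
save('wrist','w0'); print(sensors.read_state()['t'])
z=np.load('pics/w0.npz'); P=cloud('wrist',z['d'],z)
cv2.imwrite('pics/w0b.png',cv2.resize(z['p'][:,:,::-1],(768,576)))
hsv=cv2.cvtColor(z['p'],cv2.COLOR_RGB2HSV)
m=(P[...,2]>91)&(P[...,2]<115)&(z['d']>0)&(abs(P[...,0]-525)<80)&(abs(P[...,1]+175)<100)
q=P[m]; print(len(q),q[:,2].mean(),cv2.minAreaRect(q[:,:2].astype(np.float32)))
print(P[100:380:40,60:480:60,2].round())
```

```text
2.1083
1052 98.33135496430076 ((518.1812133789062, -193.6402130126953), (120.57005310058594, 16.122962951660156), 79.9582748413086)
[[ -2.  -0.  -0.  -0.  -2.   1.   0.]
 [ -1.   1.  -0.   3.  -0.   1.   4.]
 [ -0.  -1.  -1.   6.  23.  -2.  -3.]
 [  2.  -2.   0.   7.   2.  -1.  43.]
 [ 94.   1.   0.  99.   2. 343.  -0.]
 [369. 370.   1.  -1.  -2. 376. 364.]
 [372. 392. 385. 385. 384. 391. 370.]]
```

View pics/w0b.png

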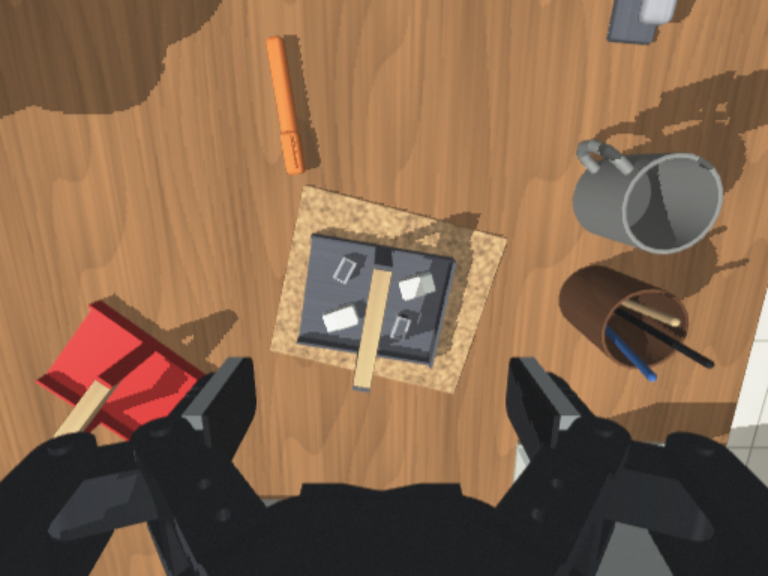

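The tray's open edge faces the robot, at the left of the image. The bar runs from about (380,265) to (362,388), and its top measures z=98 where 99 is expected. That puts its centre at (518,-194) with the tray yawed about -10°. I'll locate the mat and box, then grasp.

Run:
```python
from h import *
z=np.load('pics/w0.npz'); P=cloud('wrist',z['d'],z)
hsv=cv2.cvtColor(z['p'],cv2.COLOR_RGB2HSV)
# handle direction
m=(P[...,2]>91)&(P[...,2]<115)&(abs(P[...,0]-525)<80)&(abs(P[...,1]+175)<100)
q=P[m][:,:2]; print('bar angle',cv2.fitLine(q.astype(np.float32),cv2.DIST_L2,0,.01,.01).ravel())
# mat+tray outline: higher than 1.5? use colour of cork
v=hsv.reshape(-1,3); print('cork',hsv[135,215],hsv[210,195],'desk',hsv[200,150],hsv[100,300])
# box
for n,f in (('scene','s0'),('side','d0')):
    z=np.load(f'pics/{f}.npz'); P=cloud(n,z['d']);h=cv2.cvtColor(z['p'],cv2.COLOR_RGB2HSV)
    m=(abs(P[...,2]-59)<7)&(h[...,1]<60)&(np.linalg.norm(P[...,:2]-[455,230],axis=-1)<150)
    print(n,cv2.minAreaRect(P[m][:,:2].astype(np.float32)))
    # ray-cast rim: white mask, hull corners at z=60
    w=((h[...,1]<60)&(h[...,2]>90)).astype(np.uint8)
    _,l=cv2.connectedComponents(w); b=(l==l[210,305] if n=='scene' else l==l[190,250]).astype(np.uint8)
    c=max(cv2.findContours(b,0,2)[0],key=cv2.contourArea); hu=cv2.convexHull(c)
    a=cv2.approxPolyDP(hu,4,True)[:,0]
    C=optics.camera_params(n);o=-C['R'].T@C['t']
    for u in a:
        d=C['R'].T@np.linalg.inv(C['mtx'])@[u[0],u[1],1]; print(u,[(o+d*((zz-o[2])/d[2]))[:2].round() for zz in (60,0)])
```

```text
bar angle [ 1.7578070e-01  9.8442936e-01  5.1861841e+02 -1.9033160e+02]
cork [ 17 104 220] [ 17 104 216] desk [ 14 128 181] [ 14 128 177]
scene ((454.18731689453125, 229.18247985839844), (213.82717895507812, 164.31907653808594), 86.85195922851562)
[256 200] [array([531., 123.]), array([474.,  75.])]
[295 174] [array([367., 136.]), array([295.,  89.])]
[355 205] [array([385., 340.]), array([315., 312.])]
[352 220] [array([443., 362.]), array([378., 336.])]
[331 241] [array([540., 360.]), array([484., 333.])]
[310 247] [array([587., 332.]), array([535., 303.])]
[257 216] [array([579., 166.]), array([527., 122.])]
side ((453.25372314453125, 228.24099731445312), (220.94415283203125, 159.92164611816406), 87.20771026611328)
[268 156] [array([538., 333.]), array([544., 453.])]
[267 205] [array([521.,  29.]), array([525., 122.])]
[216 205] [array([378.,  36.]), array([370., 130.])]
[221 156] [array([380., 342.]), array([373., 463.])]
```

Run:
```python
from h import *
R=tool(np.radians(-10)); x,y=518.3,-192.5
ctrl.move_ptp([x,y,180],R)
print(ctrl.move_l([x,y,95],vel=90,threshold=8), sensors.read_state()['eef_pos'])
ctrl.gripper_to(30,20)
save('side','d1')
ctrl.gripper_to(10,80)
s=sensors.read_state(); print(s['t'],s['grip_width'],np.round(s['force'],1),np.round(s['wrist_torque'],2))
save('side','d2')
c=np.hstack([cv2.imread('pics/%s.png'%k)[190:320,205:345] for k in('d1','d2')]); cv2.imwrite('pics/c2.png',cv2.resize(c,None,fx=2.8,fy=2.8))
```

```text
False [ 518.9134704  -192.84447408   95.72938523]
4.8 14.44537671823519 [-0.3 -0.4  1. ] [0.07 0.06 0.01]
```

View pics/c2.png

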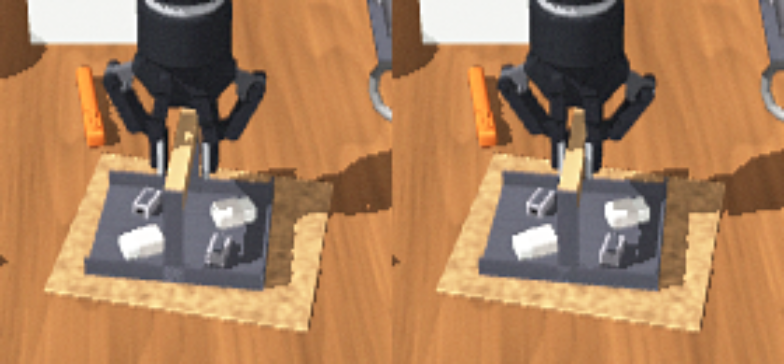

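The grip closed at 14.4 mm on the bar, and all four pieces are still in place. Next: lift gently, then check.

```bash
cat >> h.py <<'E'
LIP=np.array([0,-75,89.7]); PSI=np.radians(-94); LT=np.array([452,172,84.])
def tcp(th): 
    R=tool(PSI,th); return LT-R@LIP,R
E
python3 - <<'E'
from h import *
ctrl.move_l([518.9,-192.8,130],vel=40)
ctrl.move_l([518.9,-192.8,230],vel=80)
s=sensors.read_state(); print(s['t'],s['grip_width'],np.round(s['force'],1),np.round(s['wrist_torque'],2))
save('side','d3');save('scene','s3')
a=cv2.imread('pics/d3.png')[130:330,205:405];b=cv2.imread('pics/s3.png')[80:280,80:280];cv2.imwrite('pics/c3.png',cv2.resize(np.hstack([a,b]),None,fx=2,fy=2))
for t in range(0,61,10):
    p,R=tcp(np.radians(t)); q=ctrl.solve_ik(p,R); print(t,p.round(),None if q is None else np.round(q,2))
E
```

```text
7.275 14.464958644920241 [-0.7 -0.9 -3.4] [ 0.   -0.03 -0.03]
0 [447.  97. 174.] [ 0.02  0.04  1.91 -0.    1.19  1.67]
10 [448. 114. 185.] [ 0.17  0.08  1.85 -0.18  1.26  1.87]
20 [449. 132. 194.] [ 0.3   0.16  1.78 -0.33  1.35  2.04]
30 [451. 152. 199.] [ 0.41  0.25  1.7  -0.46  1.47  2.17]
40 [452. 172. 201.] [ 0.51  0.36  1.62 -0.57  1.59  2.27]
50 [453. 192. 199.] [ 0.59  0.48  1.54 -0.66  1.72  2.33]
60 [455. 212. 194.] [ 0.65  0.61  1.45 -0.75  1.84  2.38]
```

View pics/c3.png

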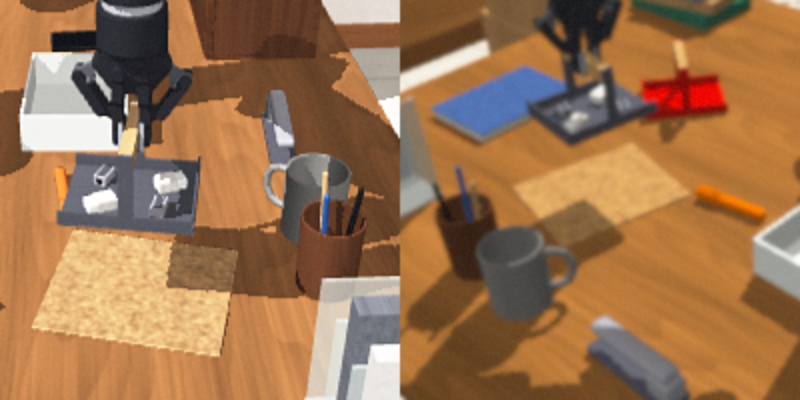

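The tray is lifted level and clear of the mat with all four pieces on it; the measured load is 3.4 N. Now I'll carry it to the box, turning its front to +y.

Run:
```python
from h import *
p,R=tcp(0)
ctrl.move_l([p[0]+20,-40,230],tool(np.radians(-50)),vel=90)
ctrl.move_l([p[0],p[1],230],R,vel=90)
ctrl.move_l(p,vel=60)
s=sensors.read_state(); print(s['t'],s['grip_width'],np.round(s['force'],1),np.round(s['wrist_torque'],2))
save('side','d4');save('scene','s4')
a=cv2.imread('pics/d4.png')[80:280,155:355];b=cv2.imread('pics/s4.png')[100:300,180:380];cv2.imwrite('pics/c4.png',cv2.resize(np.hstack([a,b]),None,fx=2,fy=2))
```

```text
12.1 14.512155886401617 [-0.1 -0.4 -3.2] [-0.02 -0.04 -0.03]
```

View pics/c4.png

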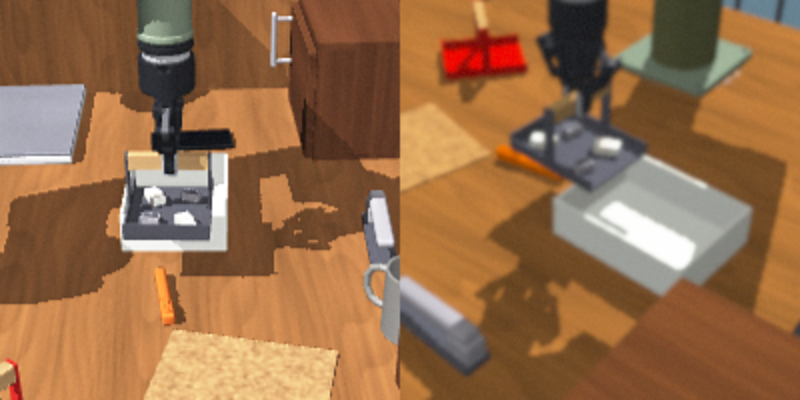

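Run:
```python
from h import *
for n,f in (('scene','s4'),('side','d4')):
    z=np.load(f'pics/{f}.npz'); P=cloud(n,z['d']);h=cv2.cvtColor(z['p'],cv2.COLOR_RGB2HSV)
    m=(P[...,2]>72)&(P[...,2]<112)&(h[...,2]<110)&(abs(P[...,0]-450)<120)&(abs(P[...,1]-110)<120)
    print(n,m.sum(),cv2.minAreaRect(P[m][:,:2].astype(np.float32)),np.percentile(P[m],[2,50,98],axis=0).round())
```

```text
scene 795 ((446.05987548828125, 98.61956787109375), (150.63815307617188, 125.33172607421875), 86.16940307617188) [[385.  22.  83.]
 [454. 102.  90.]
 [510. 171. 107.]]
side 577 ((445.15234375, 94.6982650756836), (155.94305419921875, 118.84109497070312), 85.603515625) [[385.  18.  84.]
 [432.  28.  91.]
 [501. 162. 109.]]
```

Depth confirms the tray is where I predicted: 151×125 mm, lip at y≈170. Now I'll tip it about the lip.

```bash
sed -i 's/LT=np.array(\[452,172,84.\])/LT=np.array([458,180,82.])/' h.py
python3 - <<'E'
from h import *
for t in list(range(0,51,10))+[56]:
    p,R=tcp(np.radians(t)); ctrl.move_l(p,R,vel=35)
ctrl.hold(0.8)
s=sensors.read_state(); print(s['t'],s['grip_width'],np.round(s['force'],1),np.round(s['wrist_torque'],2))
save('side','d5');save('scene','s5')
a=cv2.imread('pics/d5.png')[80:280,155:355];b=cv2.imread('pics/s5.png')[100:300,180:380];cv2.imwrite('pics/c5.png',cv2.resize(np.hstack([a,b]),None,fx=2,fy=2))
E
```

```text
17.6083 14.741723156582111 [ 0.6  0.5 -3.1] [ 0.82 -0.01 -0.  ]
```

View pics/c5.png

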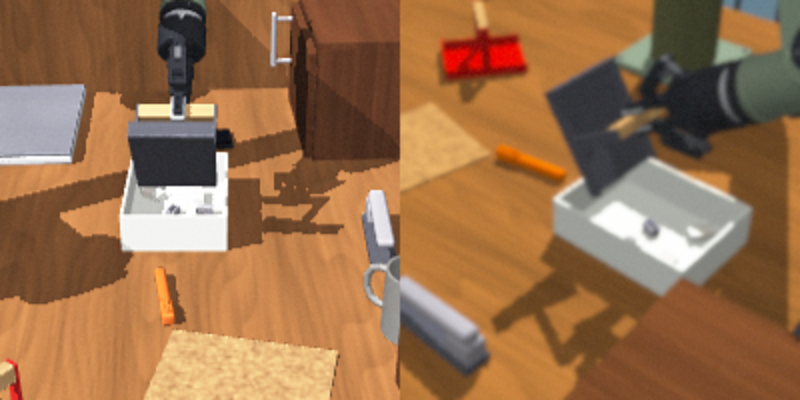

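Pieces are visible in the box. I'll raise the tray, level it, and count.

Run:
```python
from h import *
up=np.array([0,0,60.])
p,R=tcp(np.radians(56)); ctrl.move_l(p+up,vel=100)
for t in (35,15,0):
    p,R=tcp(np.radians(t)); ctrl.move_l(p+up+[0,-25*(1-t/56),0],R,vel=60)
x,y,_=p
ctrl.move_l([x+20,-40,260],tool(np.radians(-50)),vel=110)
s=sensors.read_state(); print(s['t'],s['grip_width'],np.round(s['force'],1),np.round(s['wrist_torque'],2))
save('side','d6');save('scene','s6');save('wrist','w6')
a=cv2.imread('pics/d6.png')[80:280,185:385];b=cv2.imread('pics/s6.png')[100:300,160:360];cv2.imwrite('pics/c6.png',cv2.resize(np.hstack([a,b]),None,fx=2,fy=2))
a=cv2.imread('pics/d6.png')[145:215,200:290];b=cv2.imread('pics/s6.png')[165:255,245:365];cv2.imwrite('pics/c7.png',np.hstack([cv2.resize(a,(400,300)),cv2.resize(b,(400,300))]))
```

```text
22.4917 14.865750195250417 [-0.3 -0.2 -2.7] [ 0.02 -0.01  0.01]
```

View pics/c6.png

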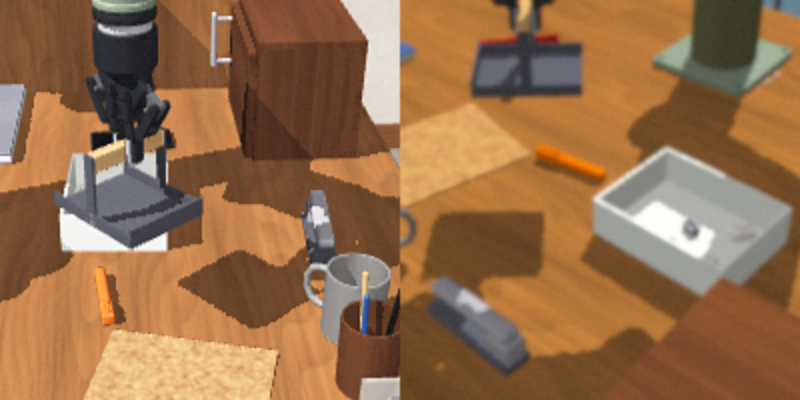

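View pics/c7.png

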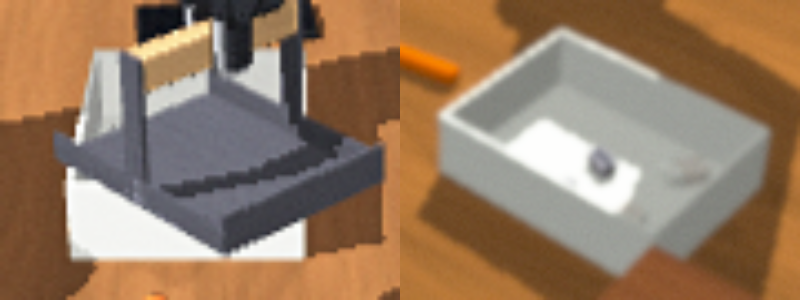

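View pics/w6.png

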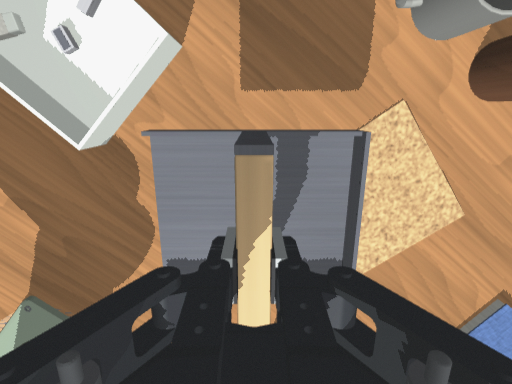

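The tray is empty. I'll go back over the mat and check.

Run:
```python
from h import *
ctrl.move_l([518.9,-192.8,250],tool(np.radians(-10)),vel=100)
ctrl.hold(0.5)
s=sensors.read_state(); print(s['t'],s['grip_width'],np.round(s['force'],1),np.round(s['wrist_torque'],2),np.round(s['eef_pos'],1))
save('side','d8');save('scene','s8')
c=cv2.imread('pics/d8.png');a=c[145:215,200:290];cv2.imwrite('pics/c8.png',np.hstack([cv2.resize(a,(386,300)),cv2.resize(c,(400,300))]))
cv2.imwrite('pics/s8b.png',cv2.resize(cv2.imread('pics/s8.png'),(768,576)))
for n,f in (('scene','s8'),('side','d8')):
    z=np.load(f'pics/{f}.npz'); P=cloud(n,z['d']);h=cv2.cvtColor(z['p'],cv2.COLOR_RGB2HSV)
    m=(P[...,2]>135)&(P[...,2]<230)&(h[...,2]<110)&(h[...,1]<110)&(abs(P[...,0]-519)<110)&(abs(P[...,1]+193)<100)
    print(n,np.percentile(P[m],[2,50,98],axis=0).round())
    q=P[m&(P[...,2]<160)]; A=np.c_[q[:,:2],np.ones(len(q))]; k=np.linalg.lstsq(A,q[:,2],rcond=None)[0]; print('floor slope deg',np.degrees(k[:2]).round(1),len(q))
    m=(abs(h[...,0].astype(int)-17)<=1)&(abs(h[...,1].astype(int)-104)<20)&(abs(P[...,2]-3)<12)&(abs(P[...,0]-519)<170)&(abs(P[...,1]+193)<150)
    print(' mat',cv2.minAreaRect(P[m][:,:2].astype(np.float32)))
```

```text
24.8917 14.72734561713602 [-0.  -0.3 -2.9] [ 0.01 -0.02 -0.  ] [ 518.9 -192.7  250. ]
scene [[ 462. -260.  159.]
 [ 534. -189.  169.]
 [ 602. -127.  221.]]
floor slope deg [0.1 0.1] 67
 mat ((658.919677734375, -113.09516906738281), (32.38676071166992, 0.0), -104.7444076538086)
side [[ 443. -266.  160.]
 [ 534. -242.  169.]
 [ 595. -128.  223.]]
floor slope deg [0.  0.2] 16
 mat ((528.4928588867188, -193.58888244628906), (190.9154510498047, 217.37461853027344), 75.1643295288086)
```

View pics/c8.png

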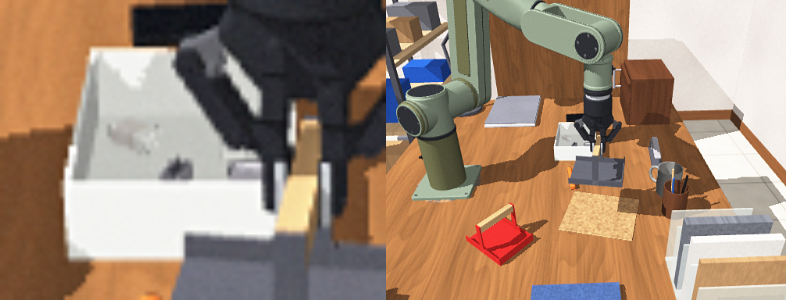

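View pics/s8b.png

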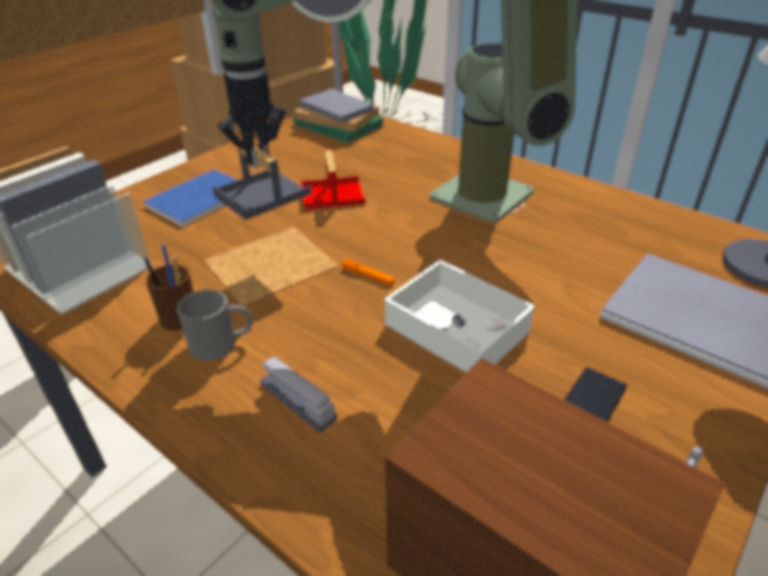

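Run:
```python
from h import *
a=cv2.imread('pics/d5.png')[145:215,200:290];b=cv2.imread('pics/s8.png')[170:245,255:360]
cv2.imwrite('pics/c9.png',np.hstack([cv2.resize(a,(390,400),interpolation=2),cv2.resize(b,(400,400),interpolation=2)]))
```

```text
(no output)
```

View pics/c9.png

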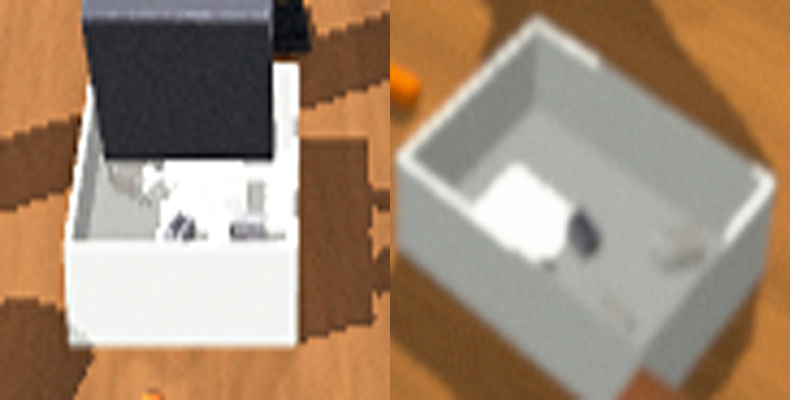

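At least three pieces are clearly in the box, and the fourth is faint. There is time for one direct look with the wrist camera before the final hold, which I'll centre on the measured mat centre (528,-194).

Run:
```python
from h import *
R=tool(np.radians(-10))
ctrl.move_l([455,130,320],R,vel=150)
save('wrist','w9')
ctrl.move_l([526,-193,250],R,vel=120)
ctrl.hold(0.7)
s=sensors.read_state(); print(s['t'],s['grip_width'],np.round(s['force'],1),np.round(s['eef_pos'],1),np.abs(s['qvel']).max())
save('side','d9');save('scene','s9')
a=cv2.imread('pics/d9.png');b=cv2.imread('pics/s9.png')
cv2.imwrite('pics/c10.png',cv2.resize(np.hstack([a,b]),(800,300)))
```

```text
31.1 14.956261937109431 [ 0.3  0.1 -2.6] [ 526. -193.  250.] 0.0015617527637877202
```

View pics/w9.png

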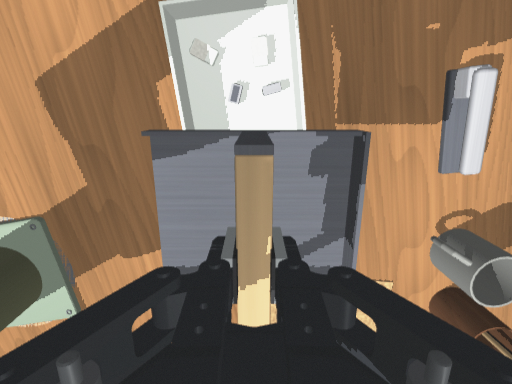

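View pics/c10.png

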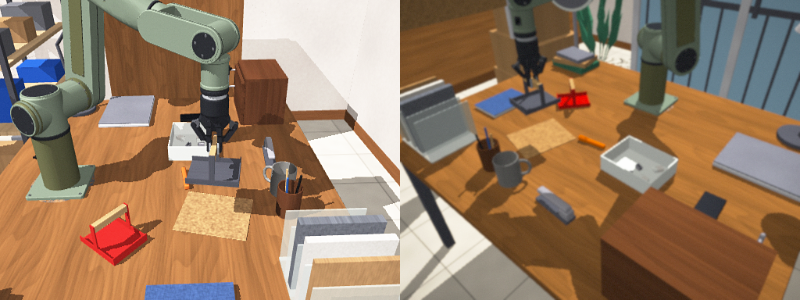

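The wrist view shows all four pieces in the box: erasers at (204,50) and (262,50), sharpeners at (237,92) and (273,88). The tray is empty, level and steady over the mat, and the bystanders haven't moved.

```bash
python3 -c "
from h import *
ctrl.finish_job(); print(sensors.read_state()['t'])"
```

```text
the job is handed in; nothing more can be done
the job is handed in; nothing more can be done
```

The job is done and handed in at about 31 s. I lifted the steel tray level by its wooden handle with all four pieces in it and tipped it to 56° over the box. I then brought it back over the mat, where the arm is still holding it.

- **Pieces:** the wrist camera shows both erasers and both sharpeners in the box, and the tray empty.
- **Tray:** it is centred about 2 mm from the measured mat centre, with its underside about 155 mm above the mat. The arm is still, and the grip width is steady at 15 mm. Its floor slope measured at most 0.2°, taken just before the last look at the box; I did not measure it again, but the arm is in the same orientation.
- **Bystanders:** the mug, stapler, highlighter, pen pot and phone look unmoved in the views. I checked them by eye only.
- **Disagreement:** the mat could not be measured from the scene camera because my colour mask found almost none of it, so the mat centre comes from the side camera alone. That reading gave the correct mat size, 217 × 191 mm.

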